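Set the strip gauge on the cutter table

TASK

Set the strip gauge to the stack of printed strips lying in it: free the clamp knob, slide the stop along until the stack is snug between it and the fixed end stop, and tighten the knob firmly again. Sweep the three loose offcuts off the plate into the green trim tray with the wooden jogging block, never with the fingers, and leave the block standing on the table clear of the gauge. Leave everything else on the table where it is.

Things in the scene. Friction and masses are not known exactly. Their poses are not given: they have to be found in the camera images.
- gauge: The strip gauge, fixed on the table: aluminium plate, dark steel rail along its near edge, green trim tray along its far edge. Origin on the table below the middle of the rail's lane-side face (the fence); x away from the rail, y along it, z up. Plate: x -30 to 140 mm, y -210 to 210, top 20 mm above the table. Rail: x -30 to 0, top 40 mm above the table. The bare lane is x 0 to 140.
- tray (a point): Middle of the trim tray's floor, axes as the gauge's; at x 177.5, y 50, z 3 mm in the gauge. Inside it measures 72 mm (x) by 254 mm (y) and is open to the plate, from whose edge (17 mm above this floor) things drop in; its other three walls stand 15 mm above its floor. Rightly swept offcuts lie in here.
- stop (a joint): Travel of the sliding stop along the rail in m: 0 at the gauge's +y end, growing as it slides towards -y, to the end stop; ends at 0.26. Locked while the knob is tight (60 N or more); free, it drags with about 2 N.
- stop_face (a point): Foot of the grey sliding stop's face that looks to -y, at plate-top level, 30 mm from the fence; axes as the gauge's. Behind it the tongue: 1 to 65 mm from the fence in x, 16 mm thick, 24 mm high; beside it the saddle on the rail, 44 x 56 mm, top 57 mm above the table (screw collar 61 mm). The knob's axis lies 28 mm behind the face (+y) and 45 mm nearer the rail (-x) than this point.
- knob (a joint): Angle of the clamp knob in rad: 0 screwed fully tight, growing anticlockwise seen from above (loosening) to its end at 1.5. It starts tight (0 to 0.15). It grips below 0.6, the harder the nearer 0, firmly below 0.25; above 0.6 the stop is free. Turning it takes about 0.15 N m, up to 0.3 when tightening; it stays where it is left.
- knob_grip (a point): Middle of the clamp knob's black wing, on its axis, 82 mm above the table; axes turn with the knob. The wing is 14 mm thick (its x), 50 mm long (its y) and 24 mm high (12 mm above and below this point); grip it across the 14 mm, from above. Knob and stop may be turned and slid in one grasp.
- end_stop: Fixed grey end stop, bolted across the lane near the gauge's -y end: 70 mm in x (2 to 72 mm from the fence), 24 mm high, 18 mm thick in y. Origin on the plate's top at the fence, below the face that looks to +y; axes as the gauge's.
- end_face (a point): Foot of the end stop's +y face, at plate-top level, 30 mm from the fence; axes as the gauge's. With the stack home and the stop up to it, stop_face lies 110 mm from here along y.
- strips: The work: a loose stack of printed white strips with pink and yellow labels on top, 50 mm (x) by 110 mm (y) by 24 mm high, about 0.15 kg, lying along the fence a little short of the end stop. Origin at the centre of its underside. The stop can push it home.
- offcut0: A loose white offcut with a pink stripe, 20 x 28 x 10 mm high, 12 g, lying on the bare lane. Origin at the centre of its underside.
- offcut1: A loose white offcut with a black stripe, 20 x 28 x 10 mm, 12 g. Origin at the centre of its underside.
- offcut2: A loose white offcut with a yellow stripe, 20 x 28 x 10 mm, 12 g. Origin at the centre of its underside.
- block: Jogging block, beech with a steel band round its foot: 30 mm (its x) by 90 mm (its y) by 60 mm high, about 0.22 kg, standing on the table. Origin at the centre of its underside. Grip it across the 30 mm, high up, so that the fingertips stay above the 10 mm offcuts.
- spray: Bystander: blue spray can, 52 mm across, 160 mm tall with its white button, standing. Origin at the centre of its underside.
- bundle: Bystander: banded bundle of labels, 42 x 42 x 30 mm high. Origin at the centre of its underside.
- pile: Bystander: pile of uncut strips, 70 (x) x 160 (y) x 45 mm high. Origin at the centre of its underside.
- stick: Bystander: red cutting stick, 12 (x) x 150 (y) x 12 mm high. Origin at the centre of its underside.
There are look-alikes about, which are no part of the job. What is meant by the block is not red, and is the smaller of those in its own colour.

How it is judged (in metres and radians):
On the way, in this order (a step that is already met when the one before it is completed fails the run):
1. the clamp knob is unscrewed (past 0.6 rad) with the stop still within 6 mm of where it was clamped (value of joint knob above 0.6 rad and distance of stop_face from where it was at the start of the episode below 0.006 m), for 0.1 s.
2. the stop is up against the stack and the stack against the end stop (107 to 114 mm between the two faces) (y of stop_face in the frame of end_face between 0.107 and 0.114 m), for 0.1 s.
At the end, for the whole second after the job is handed in: Knob tight (under 0.25 rad), stop face and end face 107 to 114 mm apart with the stack flat, square (0.05 rad) and between them; all three offcuts down in the trim tray; the block upright, at rest and released on the table, off the gauge (all of step 2 and value of joint knob below 0.25 rad and y of strips in the frame of end_face between 0.051 and 0.059 m and x of strips in the frame of end_face between -0.015 and 0.025 m and z of strips in the frame of end_face below 0.005 m and angle between the y axis of strips and the y axis of gauge, either way round below 0.05 rad and x of offcut0 in the frame of tray between -0.037 and 0.037 m and y of offcut0 in the frame of tray between -0.13 and 0.13 m and z of each of offcut0, offcut1, offcut2 in the frame of tray below 0.0165 m and x of offcut1 in the frame of tray between -0.037 and 0.037 m and y of offcut1 in the frame of tray between -0.13 and 0.13 m and x of offcut2 in the frame of tray between -0.037 and 0.037 m and y of offcut2 in the frame of tray between -0.13 and 0.13 m and height (world z) of block below 0.01 m and angle between block's own z axis and vertical below 0.1 rad and linear speed of each of block, strips below 0.02 m/s and (x of block in the frame of gauge below -0.05 m or x of block in the frame of gauge above 0.235 m or y of block in the frame of gauge below -0.23 m or y of block in the frame of gauge above 0.23 m)); the robot touches nothing.
It fails at once if the fingers or the arm touch an offcut (contact force between any of the fingers, the arm and offcut0 above 0.5 N or contact force between any of the fingers, the arm and offcut1 above 0.5 N or contact force between any of the fingers, the arm and offcut2 above 0.5 N).
It fails at once if a bystander (spray can, bundle, pile of strips, cutting stick) is moved by 20 mm or more (distance of any of spray, bundle, pile, stick from where it was at the start of the episode above 0.02 m).
It also fails if it takes over 72 s, if anything falls off the work surface, if the arm or the gripper's body presses on something with over 40 N, if the wrist force passes 120 N, or if a joint passes its speed limit or range.

ROBOT

A 6-joint arm with a two-finger parallel gripper is mounted at the origin on the work surface. World frame = base frame: x ahead of the robot, y to its left, z up, the work surface at z = 0. Lengths are in mm, angles in rad, forces in N, time in s.
With the tool pointing down it reaches from about 350 to 875 mm from the base axis. Payload 4.2 kg.
Tool frame: the origin (TCP) lies at the very end of the fingers, on their centre line; the grasp point (between the pads) lies 19 mm behind it; z points along the fingers, y is the line along which they close (so a half turn about z gives the same grasp; the last joint's range is limited). The gripper opens to 85 mm and grips with 20 to 120 N. Pads are 22 mm wide; open, the fingers measure 114 mm over their backs; the gripper's body (76 mm by 85 mm) begins 54 mm behind the grasp point. The pads swing forward as they close: fully open they stand 13 mm farther back than shut.
Start: joints at [1.457, 0.385, 0.008, 0, -1.194, -0.259], TCP at [227.607, 582.06, 231.312] pointing down, gripper open.
Joint ranges: [-3.14, 3.14], [-1.21, 2.06], [-1.07, 1.41], [-3.16, 2.05], [-2.99, -0.16], [-3.1, 3.1]. Speed limits (rad/s): [2.79, 2.79, 3.14, 3.14, 3.14, 3.14].

INTERFACE

Orientations are given as a unit quaternion [x, y, z, w].
In Python, from bench import read_state, get_image, get_calibration, job_done gives the robot as it stands.
- The arm moves only by the shell command python3 -m creep 'ROWS'. ROWS is a JSON object of lists of equal length, an entry for each row: "translation": the shift along the world's x, y, z in cm, a list of three; "delta_rot": the turn, a rotation vector about the world's x, y, z in degrees, a list of three; "hand": the finger opening in cm, from 0 to 8.54. A call has 1 to 8 rows; each row is the pose to reach, as a shift and turn from the pose commanded when the call began; what a row does not reach only later rows make up. A row lasts 1/8 s, in which the tool goes at most 62.5 mm and 10.7 degrees, less where a joint would pass 70% of its speed; a pose out of reach is approached as far as the arm can. A call with a gripper value outside its range is refused whole. The fingers move at their own pace and stop on an object; the grip force is fixed at half the most. Time passes only in rows, so rows that repeat a pose let the fingers close. It gives the time, the measured TCP pose, the force, the opening and the grip force at its end, in the units of the state.
- read_state(): the state, without advancing time (a new reading comes with each control period).
- get_image(name): name is "scene" or "top" or "wrist"; returns (picture, depth): 384x512x3 uint8, red, green, blue; 384x512 float32, mm along the optical axis (not along the pixel's ray), 0 where there is no reading.
- get_calibration(name): a dict with "intrinsics" (3x3 intrinsics, pixels), "xyz" and "attitude" of the camera in the world. Camera axes: x right, y down, z forward; pixel columns grow to the right and rows downward; lengths in mm; the calibration is good to about 2 mm. The wrist camera is an equidistant fisheye: a pixel r from the principal point sees the ray r / f radians off the axis. A picture is of the moment at which its call begins: read the wrist's pose just before it. get_calibration takes no time and is no camera call; for the wrist camera it gives the pose at the moment of the call.
- job_done(): hands the job in; it is judged then, once.
The state is a dict: "clock": time; "joints": joint angles; "joint_vel": joint speeds; "joint_efforts": joint torques, N m; "position": TCP position; "ee_rot": TCP orientation; "contact_force": force on the tool from outside, world axes, zero at the start; "wrist_torque": the same for the moment, N m; "gripper_width": finger opening in mm; "grasp_force": force on a finger pad.
Only numpy, scipy, OpenCV 4.12 (cv2) and the standard library are available. Lean on these libraries where they do the work, as an engineer would, in place of code of your own. Each camera call takes 0.05 s, during which the arm holds its last target. There are 200 camera calls.

## Working session

There is one attempt and no reset: what is moved stays moved. The work goes in short steps, Python scripts to look and compute and a shell command to move; the robot and the scene stay as the last step left them, time stands still between calls to the robot, and variables do not carry over. Pictures are saved under pics/ and viewed, at most 10 in all, crops included, and the job is handed in when it is done.

```bash
mkdir -p pics; ls; cat > h.py <<'E'
import numpy as np, cv2
from scipy.spatial.transform import Rotation as R
from bench import read_state, get_image, get_calibration, job_done
def grab(name):
    c=get_calibration(name); im,d=get_image(name)
    np.savez(f'{name}.npz',im=im,d=d); return c,im,d
def rot(a):
    a=np.array(a,float)
    return R.from_quat(a).as_matrix() if a.size==4 else a.reshape(3,3)
def cloud(c,d):
    K=np.array(c['intrinsics']); v,u=np.mgrid[:d.shape[0],:d.shape[1]]
    P=np.stack([(u-K[0,2])/K[0,0]*d,(v-K[1,2])/K[1,1]*d,d],-1)
    return P@rot(c['attitude']).T+np.array(c['xyz'])
E
python3 - <<'E'
from h import *
print(read_state())
for n in('top','scene'):
    c,im,d=grab(n); print(c)
    np.save(n+'_P.npy',cloud(c,d)); cv2.imwrite(f'pics/{n}0.png',cv2.resize(im[:,:,::-1],(800,600)))
E
```

```text
pics
{'clock': 0.0, 'joints': array([ 1.45661832e+00,  3.85521889e-01,  6.64419977e-03, -4.81700207e-04,
       -1.19395673e+00, -2.58595905e-01]), 'joint_vel': array([ 0.00022536, -0.0016106 , -0.00035419, -0.00130152, -0.00010669,
       -0.00064061]), 'joint_efforts': array([-1.26577597e-03, -3.92292273e+01,  1.88402456e+01,  4.18652058e+00,
       -4.70797313e-03, -1.28385878e-06]), 'position': array([227.40403694, 581.55593206, 230.25223975]), 'ee_rot': array([ 9.82663175e-01, -1.85396860e-01, -1.49755990e-04,  1.03254235e-03]), 'contact_force': array([-0.02822194,  0.51897331, -0.59182404]), 'wrist_torque': array([-0.0449296 , -0.00932944,  0.00144436]), 'grasp_force': 0.0, 'gripper_width': 85.56356140102748}
{'intrinsics': array([[351.2074227 ,   0.        , 258.24687875],
       [  0.        , 351.2074227 , 192.15419738],
       [  0.        ,   0.        ,   1.        ]]), 'xyz': array([3.32329889e+02, 9.79895693e-01, 1.07984715e+03]), 'attitude': array([ 0.7074481 , -0.70357623,  0.04018531, -0.05369181])}
{'intrinsics': array([[479.42172991,   0.        , 262.07845102],
       [  0.        , 479.42172991, 187.53152766],
       [  0.        ,   0.        ,   1.        ]]), 'xyz': array([1176.09508781,  335.26491168, 1190.871112  ]), 'attitude': array([ 0.5210112 ,  0.79829942, -0.25564857, -0.16096328])}
```

View pics/top0.png

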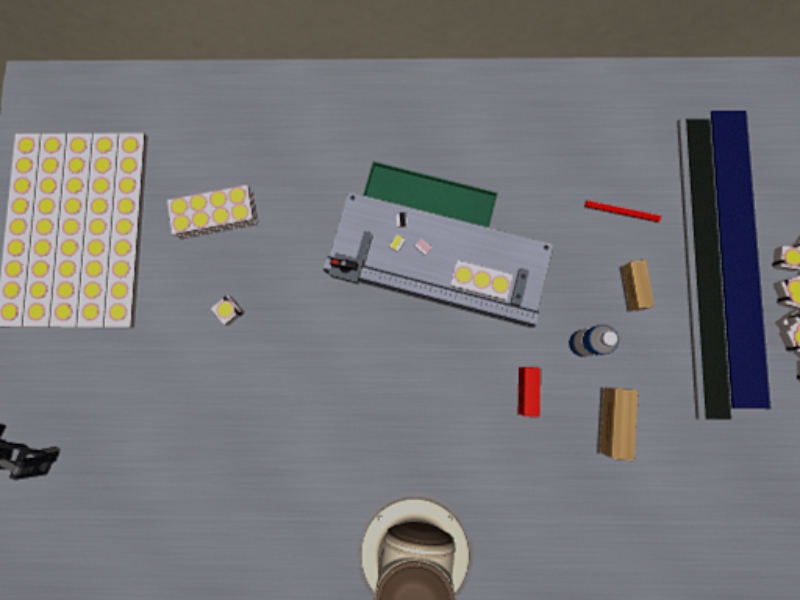

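View pics/scene0.png

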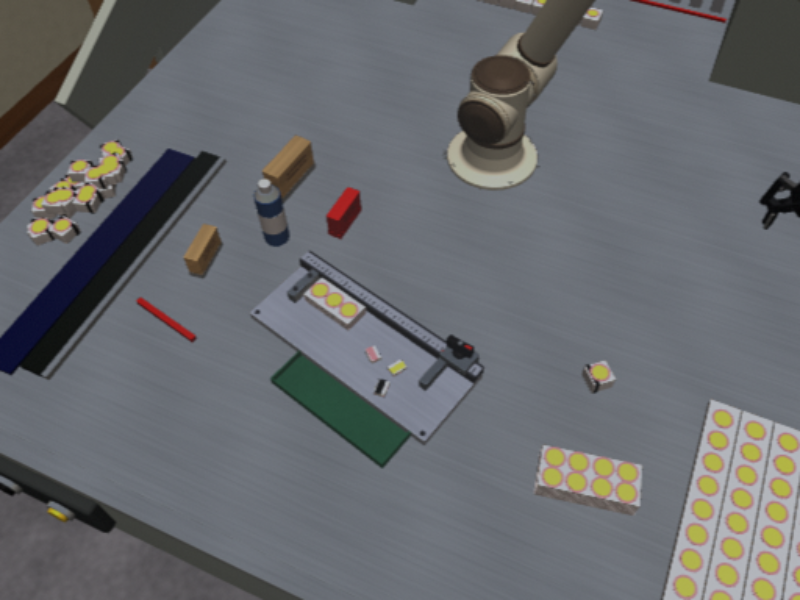

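The top view (800×600 scale) shows the gauge around (440,250) with the knob at (343,264), the stack at (482,279) and the end stop at (521,287). The offcuts are pink (424,247), black (402,219) and yellow (397,243).

There are three block candidates: small beech at (636,285), large beech at (618,424) and red at (530,391). The small beech one fits, since it isn't red and is the smaller of the two in its colour. I'll confirm it in a crop.

```bash
python3 - <<'E'
from h import *
z=np.load('top.npz'); im,d=z['im'],z['d']; P=np.load('top_P.npy')
Z=P[...,2]
v,u=np.mgrid[:384,:512]
def comp(m,name,minA=8):
    n,l,st,ce=cv2.connectedComponentsWithStats(m.astype(np.uint8))
    for i in range(1,n):
        if st[i,4]<minA: continue
        q=P[l==i]; r=cv2.minAreaRect(q[:,:2].astype(np.float32))
        print(name,st[i,4],'px',ce[i].round(),'ctr',np.round(r[0],1),'size',np.round(r[1],1),'ang',round(r[2],2),'z',np.round(np.median(q[:,2]),1), 'mean',q.mean(0).round(1))
tab=(Z<8)&(v>80)&(v<300)&(u>150)&(u<420); print('table z',np.median(Z[tab]))
roi=(u>190)&(u<370)&(v>95)&(v<220)
comp(roi&(Z>16)&(Z<24),'plate',200)
comp(roi&(Z>16),'all',200)
comp(roi&(Z>27)&(Z<34),'offcut?',8)
comp(roi&(Z>37)&(Z<48),'40-48',20)
comp(roi&(Z>50),'high',8)
R2=(u>330)&(u<430)&(v>120)&(v<300)
comp(R2&(Z>8)&(Z<20),'stick',20)
comp(R2&(Z>45),'blocks',40)
comp((u>95)&(u<175)&(v>110)&(v<220)&(Z>20),'left',40)
a=cv2.resize(im[90:220,200:360,::-1],(800,650),interpolation=cv2.INTER_CUBIC)[:600]
cv2.imwrite('pics/g1.png',a)
b=cv2.resize(im[150:305,320:430,::-1],(425,600),interpolation=cv2.INTER_CUBIC); cv2.imwrite('pics/b1.png',b)
E
```

```text
table z 0.058459229349409725
plate 4468 px [281. 157.] ctr [586.3 -54. ] size [420.  161.5] ang 75.14 z 20.0 mean [583.4 -45.6  20. ]
all 7408 px [281. 166.] ctr [499.8 -31.2] size [420.1 340.2] ang 75.23 z 21.7 mean [553.2 -46.8  33.1]
offcut? 55 px [257. 140.] ctr [633.3  26.5] size [28.5 18.5] ang 0.45 z 29.9 mean [633.1  26.8  30. ]
offcut? 52 px [254. 155.] ctr [586.3  35.3] size [19.4 27.8] ang 57.88 z 29.8 mean [586.2  35.8  29.9]
offcut? 57 px [271. 158.] ctr [578.5 -15.9] size [27.9 19.9] ang 49.97 z 30.0 mean [578.3 -15.6  30.2]
40-48 104 px [233. 157.] ctr [577.2  98.8] size [16.8 56.9] ang 76.06 z 43.7 mean [576.9  98.4  43.5]
40-48 34 px [209. 169.] ctr [542.7 168.9] size [12.3 28.8] ang 81.36 z 41.1 mean [541.1 169.1  41. ]
40-48 603 px [308. 179.] ctr [ 511.4 -127.5] size [110.1  50.7] ang 74.97 z 44.1 mean [ 510.5 -127.7   44. ]
40-48 1275 px [292. 188.] ctr [513.6 -69.4] size [350.1 102. ] ang 76.44 z 40.6 mean [483.1 -78.4  40.9]
high 288 px [221. 171.] ctr [455.2  64.7] size [269.5  63.1] ang 40.59 z 59.1 mean [528.8 129.5  73.3]
stick 192 px [399. 135.] ctr [ 656.
[... 439 characters left out ...]
ize [  4.6 123. ] ang 83.9 z 14.6 mean [ 247.3 -352.3   14.3]
blocks 367 px [410. 182.] ctr [ 501.7 -424.3] size [89.7 30.5] ang 7.8 z 59.1 mean [ 500.8 -422.5   58.2]
blocks 454 px [382. 218.] ctr [ 376.6 -172.9] size [ 50.9 355.2] ang 6.14 z 131.8 mean [ 391.1 -313.4  126. ]
blocks 358 px [340. 251.] ctr [ 299.8 -114.8] size [ 87.8 230.1] ang 1.23 z 59.6 mean [ 301.2 -211.5   67.8]
blocks 860 px [397. 271.] ctr [ 258.  -194.2] size [399.2 122.9] ang 86.27 z 81.0 mean [ 246.9 -365.1   83.1]
left 1326 px [135. 135.] ctr [544.8 219.2] size [589.2 154.7] ang 60.49 z 45.5 mean [644.9 398.5  47.2]
left 207 px [145. 198.] ctr [452.8 367.1] size [44.1 43. ] ang 43.3 z 30.5 mean [452.5 365.5  30.1]
```

View pics/g1.png

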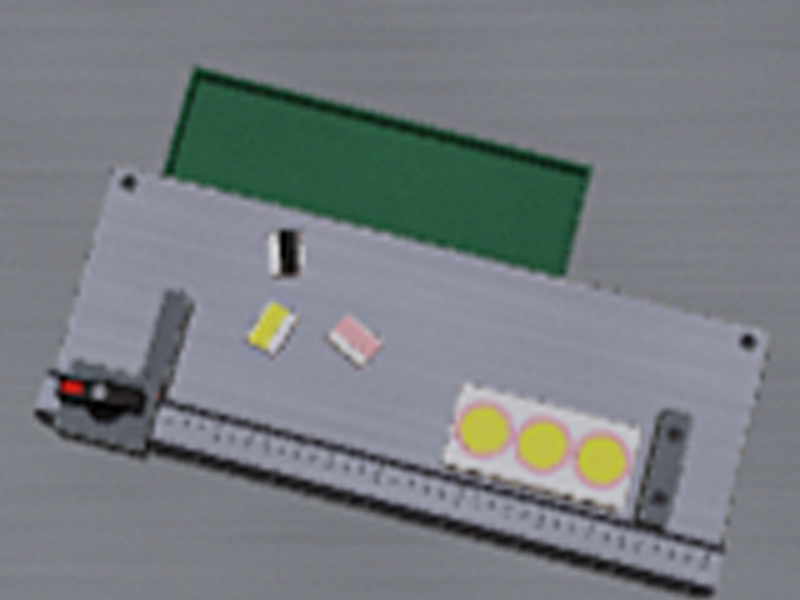

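View pics/b1.png

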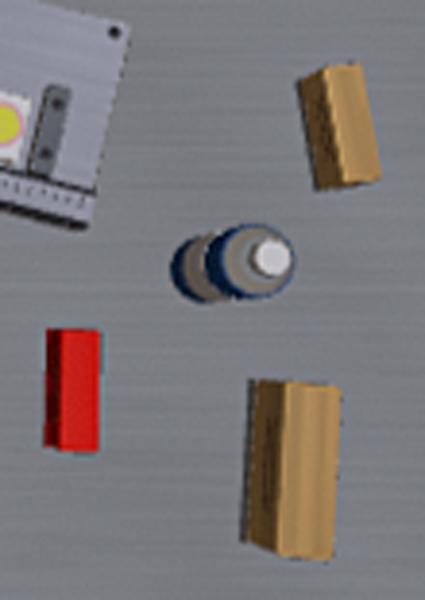

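The crop shows the small beech block clearly (top face around (350,125)). It is the smaller of the two beech blocks, and its 90×30×60 size matches the depth rectangle. Next I'll get the gauge frame and the positions in it.

```bash
cat >> h.py <<'E'
A=np.radians(75.14-90)
GX=np.array([np.cos(A),np.sin(A)]); GY=np.array([-np.sin(A),np.cos(A)])
E
python3 - <<'E'
from h import *
z=np.load('top.npz'); im=z['im']
for nm in('top','scene'):
    P=np.load(nm+'_P.npy').reshape(-1,3); P=P[(P[:,0]>350)&(P[:,0]<750)&(abs(P[:,1]+45)<260)]
    g=np.c_[P[:,:2]@GX,P[:,:2]@GY,P[:,2]]
    pl=g[(g[:,2]>17)&(g[:,2]<23)]
    r=cv2.minAreaRect((P[(P[:,2]>17)&(P[:,2]<23)][:,:2]).astype(np.float32)); print(nm,'ang',r[2],r[1],r[0])
    e=lambda a:np.percentile(a,[.3,99.7]).round(1)
    print('plate x',e(pl[:,0]),'y',e(pl[:,1]))
    xm=np.percentile(pl[:,0],99.8)-140; ym=e(pl[:,1]).mean()
    print('origin g',xm,ym,'world',xm*GX+ym*GY)
    h=g-[xm,ym,0]
    def s(n,m): q=h[m]; print(n,len(q),'x',e(q[:,0]),'y',e(q[:,1]),'med',np.median(q,0).round(1))
    X,Y,Z=h.T
    s('rail',(Z>37.5)&(Z<42)&(X<8)&(X>-40)&(Y<80))
    s('strips',(Z>42)&(Z<46)&(X>3)&(X<62)&(Y<80)&(Y>-160))
    s('tongue',(Z>40)&(Z<46)&(X>6)&(Y>60))
    s('end',(Z>41)&(Z<46)&(X>6)&(Y<-150)&(Y>-200))
    s('saddle',(Z>53)&(Z<58)&(Y>100)&(X<40))
    m=(Z>88)&(Z<100)&(Y>100)&(X<40); s('wing',m)
    q=P[(g[:,2]>88)&(g[:,2]<100)&(Y>100)&(X<40)]; print(cv2.minAreaRect(q[:,:2].astype(np.float32)))
    s('tray floor',(Z<8)&(X>145)&(X<210)&(Y>-75)&(Y<175))
E
```

```text
top ang 72.61743927001953 (511.1908264160156, 256.4466552734375) (577.8345947265625, -98.00689697265625)
plate x [466.3 710. ] y [-110.8  306.3]
origin g 570.1813525828517 97.75 world [576.18061705 -51.74682473]
rail 48 x [-39.6  -4.3] y [-171.5  -35.3] med [ -27.7 -113.2   41.2]Traceback (most recent call last):
  File "<stdin>", line 16, in <module>
  File "<stdin>", line 13, in s
  File "<stdin>", line 8, in <lambda>
    return _quantile_unchecked(
        a, q, axis, out, overwrite_input, method, keepdims, weights)
    return _ureduce(a,
                    func=_quantile_ureduce_func,
    ...<5 lines>...
                    overwrite_input=overwrite_input,
                    method=method)
    r = func(a, **kwargs)
    result = _quantile(arr,
                       quantiles=q,
    ...<2 lines>...
                       out=out,
                       weights=wgt)
    slices_having_nans = np.isnan(arr[-1, ...])
                                  ~~~^^^^^^^^^
IndexError: index -1 is out of bounds for axis 0 with size 0
```

```bash
cat > an.py <<'E'
from h import *
def e(a): return np.percentile(a,[.5,99.5]).round(1) if len(a) else None
def run(nm):
    P=np.load(nm+'_P.npy').reshape(-1,3)
    g=np.c_[P[:,:2]@GX,P[:,:2]@GY,P[:,2]]
    c=np.array([586.3,-54]); cy=c@GY
    # fence/ rail outer edge by z ; stack centre as rough x reference
    sx=np.array([511.4,-127.5])@GX-25
    h=g-[sx,cy,0]; h=h[(abs(h[:,1])<230)&(h[:,0]>-60)&(h[:,0]<230)]
    print(nm,'rough origin',sx*GX+cy*GY)
    X,Y,Z=h.T
    def s(n,m): q=h[m]; print(n,len(q),'x',e(q[:,0]),'y',e(q[:,1]),'medz',np.median(q[:,2]).round(1) if len(q) else 0)
    s('plate',(Z>18.8)&(Z<21.2)&(X<160)&(X>-20))
    s('plate near y+',(Z>18.8)&(Z<21.2)&(X<160)&(X>-20)&(Y>185))
    s('plate near y-',(Z>18.8)&(Z<21.2)&(X<160)&(X>-20)&(Y<-180))
    s('rail',(Z>38)&(Z<42)&(X<12)&(Y<80))
    for y in(-150,-60,30,80): s(f' rail{y}',(Z>38.5)&(Z<41.5)&(X<12)&(abs(Y-y)<20))
    s('strips',(Z>42.5)&(Z<46)&(X>3)&(X<62)&(Y<80)&(Y>-160))
    s('tongue',(Z>42.5)&(Z<46)&(X>6)&(Y>60))
    s('end',(Z>42.5)&(Z<46)&(X>6)&(Y<-150)&(Y>-200))
    s('saddle',(Z>53)&(Z<58)&(Y>90)&(X<40))
    m=(Z>91)&(Z<100)&(Y>90)&(X<60); s('wing',m)
    if m.sum(): print(cv2.minAreaRect(h[m][:,:2].astype(np.float32)))
    s('tray',(Z<5)&(Z>1.8)&(X>145)&(X<225)&(Y>-85)&(Y<185))
    m=(Z>28.5)&(Z<31.5)&(X>12)&(X<138)&(Y>-60)&(Y<100)
if __name__=='__main__': run('top'); run('scene')
E
python3 an.py
```

```text
top rough origin [510.38159266 -33.8564166 ]
plate 2155 x [ -1.7 133.6] y [-207.7  207.2] medz 20.0
plate near y+ 165 x [ -1.5 133.6] y [185.4 209.5] medz 20.0
plate near y- 196 x [  1.3 132.8] y [-209.5 -180.4] medz 19.9
rail 715 x [-35.5  10. ] y [-208.4   77.2] medz 40.1
 rail-150 82 x [-34.9   8.3] y [-169.6 -130.6] medz 40.2
 rail-60 95 x [-35.6   7.2] y [-79.7 -40.4] medz 40.0
 rail30 80 x [-35.5  -6.2] y [11.5 49.4] medz 40.0
 rail80 77 x [-35.5  -5.8] y [60.5 99.6] medz 40.1
strips 396 x [ 3.2 58.6] y [-159.9  -35.9] medz 44.2
tongue 65 x [ 7.8 58.6] y [137.2 153.1] medz 44.1
end 71 x [ 8.3 65.7] y [-172.8 -155.8] medz 44.0
saddle 113 x [-42.9   0.7] y [137.6 192.5] medz 56.3
wing 74 x [-29.4 -12.5] y [140.6 187.5] medz 94.6
((-20.89603614807129, 164.04737854003906), (13.970198631286621, 46.897666931152344), 6.26114559173584)
tray 919 x [145.3 223.3] y [-83.  181.2] medz 3.3
scene rough origin [510.38159266 -33.8564166 ]
plate 1951 x [ -7.2 134. ] y [-204.5  210.6] medz 19.9
plate near y+ 197 x [ -8.5 133.1] y [185.2 212.6] medz 20.0
plate near y- 117 x [ -7.9 133.3] y [-206.7 -180.3] medz 20.0
rail 545 x [-36.4  10.9] y [-204.9   78.2] medz 40.0
 rail-150 54 x [-33.5   9.5] y [-169.4 -130.1] medz 40.0
 rail-60 72 x [-35.7   9. ] y [-78.4 -40.3] medz 40.5
 rail30 50 x [-35.2  -5.4] y [10.4 49.6] medz 39.9
 rail80 62 x [-34.6  -4.5] y [60.3 99.3] medz 40.2
strips 276 x [ 3.2 56.4] y [-159.4  -32.1] medz 44.1
tongue 56 x [ 7.6 58.1] y [141.  157.4] medz 44.1
end 44 x [ 7.3 64.1] y [-170.8 -152.5] medz 44.2
saddle 103 x [-39.2   1.9] y [140.2 196.1] medz 56.1
wing 72 x [-28.5 -11.1] y [144.1 193.6] medz 93.6
((-19.764371871948242, 169.00619506835938), (15.784177780151367, 49.92329788208008), 3.988851308822632)
tray 906 x [145.4 224.1] y [-75.7 182.3] medz 3.1
```

The gauge origin is at world (504.7, -32.3) with a yaw of -14.9°. The offcuts, in gauge coordinates, are pink (67,35), yellow (61,86) and black (109,90). The stop's tongue would hit them as it slides, so I'll sweep first and fetch the block now.

```bash
python3 -m creep '{"translation":[[27,-42,0],[27,-42,0],[27,-42,0],[27,-42,0],[27,-42,0],[27,-42,0],[27,-42,0],[27,-42,0]],"delta_rot":[[0,0,-80],[0,0,-80],[0,0,-80],[0,0,-80],[0,0,-80],[0,0,-80],[0,0,-80],[0,0,-80]],"hand":[6,6,6,6,6,6,6,6]}'
python3 -m creep '{"translation":[[0.4,-58.6,-8],[0.4,-58.6,-8],[0.4,-58.6,-8],[0.4,-58.6,-8],[0.4,-58.6,-8],[0.4,-58.6,-8],[0.4,-58.6,-8],[0.4,-58.6,-8]],"delta_rot":[[0,0,-70.8],[0,0,-70.8],[0,0,-70.8],[0,0,-70.8],[0,0,-70.8],[0,0,-70.8],[0,0,-70.8],[0,0,-70.8]],"hand":[6,6,6,6,6,6,6,6]}'
python3 -c "
from h import *
s=read_state();print(s['position'],R.from_quat(s['ee_rot']).as_matrix().round(3),s['joints'].round(2))"
```

```text
clock: 1.1
position: [498.2, 160.2, 231.2]
ee_rot: [-0.632, 0.775, 0.0, -0.0]
contact_force: [0.8, 0.6, 0.3]
gripper_width: 60.0
grasp_force: 0.0
clock: 2.1
position: [500.6, -335.3, 163.0]
ee_rot: [-0.068, 0.998, 0.0, -0.0]
contact_force: [1.0, 1.2, 0.1]
gripper_width: 59.7
grasp_force: 0.0
[ 500.59645305 -335.28385864  163.04849626] [[-0.991 -0.136 -0.   ]
 [-0.136  0.991  0.   ]
 [ 0.     0.    -1.   ]] [-0.32  0.4  -0.15 -0.   -1.02 -1.11]
```

```bash
python3 -m creep '{"translation":[[0.1,-6,-2],[0.1,-8.9,-3],[0.1,-8.9,-6],[0.1,-8.9,-11],[0.1,-8.9,-13],[0.1,-8.9,-13],[0.1,-8.9,-13]],"delta_rot":[[0,0,0],[0,0,0],[0,0,0],[0,0,0],[0,0,0],[0,0,0],[0,0,0]],"hand":[6,6,6,6,6,6,6]}'
python3 - <<'E'
from h import *
c,im,d=grab('wrist'); print(c)
cv2.imwrite('pics/w1.png',im[:,:,::-1])
E
```

```text
clock: 2.98
position: [502.7, -422.8, 34.7]
ee_rot: [-0.069, 0.998, -0.001, 0.001]
contact_force: [0.1, -0.5, 0.2]
gripper_width: 60.0
grasp_force: 0.0
{'intrinsics': array([[297.31863964,   0.        , 255.88649884],
       [  0.        , 297.31863964, 195.04840305],
       [  0.        ,   0.        ,   1.        ]]), 'xyz': array([ 419.90027517, -434.62062221,  175.67236345]), 'attitude': array([0.64757196, 0.7436673 , 0.12504455, 0.10942289])}
```

View pics/w1.png

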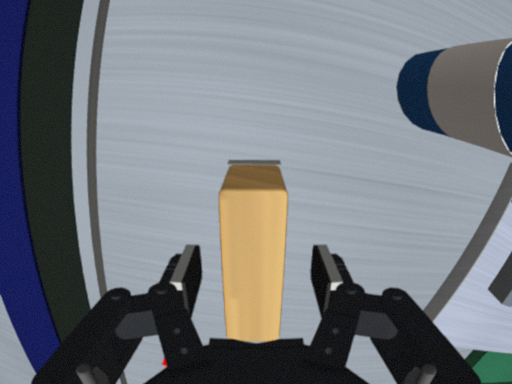

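The wrist view shows the block (top face around (253,265)) centred between the open fingers. I'll close on it and lift.

```bash
python3 -m creep '{"translation":[[0,0,-0.3],[0,0,-0.3],[0,0,-0.3],[0,0,-0.3],[0,0,-0.3],[0,0,3],[0,0,9],[0,0,9]],"delta_rot":[[0,0,0],[0,0,0],[0,0,0],[0,0,0],[0,0,0],[0,0,0],[0,0,0],[0,0,0]],"hand":[6,2,2,2,2,2,2,2]}'
python3 - <<'E'
from h import *
O=np.array([504.7,-32.3])
s=read_state(); p=s['position'][:2]
print(p,s['position'][2],s['joints'].round(2))
for g in [(26,18),(140,18),(26,85),(140,85),(-125,100)]:
    w=O+g[0]*GX+g[1]*GY; print(g,w.round(1),((w-p)/10).round(2))
E
```

```text
clock: 4.03
position: [504.7, -423.9, 128.8]
ee_rot: [-0.069, 0.998, -0.003, 0.004]
contact_force: [0.8, -0.7, -2.1]
gripper_width: 28.7
grasp_force: 59.8
[ 504.65199901 -423.87117711] 128.8465822272391 [-0.45  0.52 -0.05  0.   -1.   -0.98]
(26, 18) [534.4 -21.6] [ 2.98 40.23]
(140, 18) [644.6 -50.8] [14.   37.31]
(26, 85) [551.6  43.2] [ 4.7  46.71]
(140, 85) [661.8  14. ] [15.72 43.78]
(-125, 100) [409.5  96.4] [-9.51 52.03]
```

```bash
python3 -m creep '{"translation":[[3,40.2,0],[3,40.2,0],[3,40.2,0],[3,40.2,0],[3,40.2,0],[3,40.2,0],[3,40.2,0],[3,40.2,0]],"delta_rot":[[0,0,67.3],[0,0,67.3],[0,0,67.3],[0,0,67.3],[0,0,67.3],[0,0,67.3],[0,0,67.3],[0,0,67.3]],"hand":[2,2,2,2,2,2,2,2]}'
cat > st.py <<'E'
from h import *
O=np.array([504.7,-32.3])
s=read_state(); p=s['position']; M=R.from_quat(s['ee_rot']).as_matrix()
d=p[:2]-O
print('t',round(s['clock'],2),'gauge',np.round([d@GX,d@GY,p[2]],1),'yaw tool y',np.degrees(np.arctan2(M[1,1],M[0,1])).round(1),'tilt',M[:2,2].round(3),'F',s['contact_force'].round(1),'T',s['wrist_torque'].round(2),'w',round(s['gripper_width'],1),'j',s['joints'].round(2))
E
python3 st.py
python3 - <<'E'
from h import *
c,im,d=grab('scene'); np.save('scene_P.npy',cloud(c,d)); cv2.imwrite('pics/s2.png',cv2.resize(im[130:310,150:390,::-1],(800,600)))
E
```

```text
clock: 5.03
position: [531.0, -18.4, 122.3]
ee_rot: [-0.611, 0.792, 0.001, -0.001]
contact_force: [0.2, -1.6, -1.4]
gripper_width: 29.5
grasp_force: 60.2
t 5.03 gauge [ 21.9  20.2 122.3] yaw tool y 165.3 tilt [-0.003  0.   ] F [ 0.2 -1.6 -1.4] T [-0.05 -0.01  0.02] w 29.5 j [ 0.27  0.34 -0.37 -0.   -0.87 -0.53]
```

View pics/s2.png

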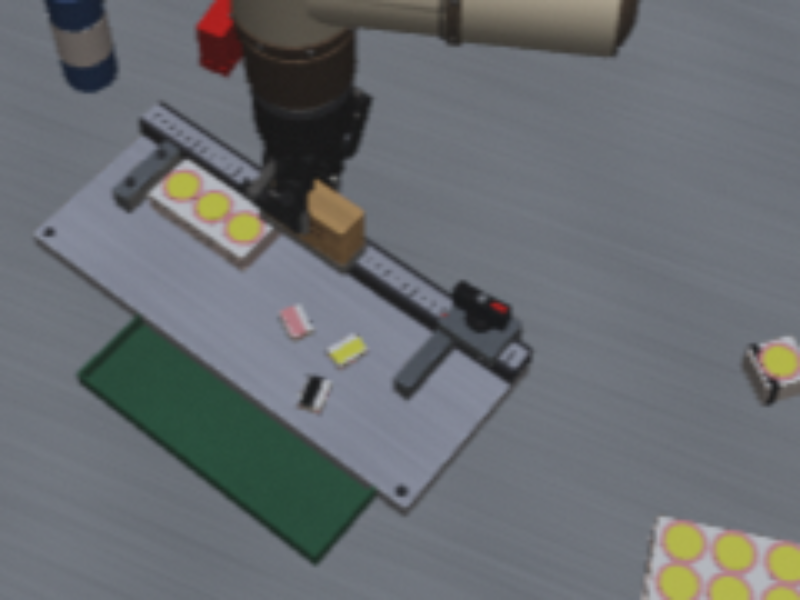

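The block hangs upright behind the offcuts at crop pixel (335,225), and the lane below it is clear. I'll descend part of the way, settle and check.

```bash
python3 -m creep '{"translation":[[0.2,-0.2,-4],[0.2,-0.2,-5],[0.2,-0.2,-5],[0.2,-0.2,-5]],"delta_rot":[[0,0,0],[0,0,0],[0,0,0],[0,0,0]],"hand":[2,2,2,2]}' >/dev/null; python3 st.py
```

```text
t 5.58 gauge [26.6 17.  74.7] yaw tool y 165.1 tilt [0.002 0.   ] F [ 0.5 -0.5 -1.6] T [0.02 0.01 0.  ] w 29.1 j [ 0.26  0.4  -0.41  0.   -0.75 -0.52]
```

```bash
python3 -m creep '{"translation":[[0,0,-1.2],[0,0,-2.1],[0,0,-2.1],[0,0,-2.1]],"delta_rot":[[0,0,0],[0,0,0],[0,0,0],[0,0,0]],"hand":[2,2,2,2]}' >/dev/null; python3 st.py
python3 -m creep '{"translation":[[1.35,-0.36,0],[2.9,-0.77,0],[4.45,-1.18,0],[6,-1.59,0],[7.55,-2,0],[9,-2.39,0],[10.3,-2.73,0],[11.4,-3.02,0]],"delta_rot":[[0,0,0],[0,0,0],[0,0,0],[0,0,0],[0,0,0],[0,0,0],[0,0,0],[0,0,0]],"hand":[2,2,2,2,2,2,2,2]}' >/dev/null; python3 st.py
python3 -m creep '{"translation":[[0.2,-0.05,0],[0.2,-0.05,0],[0.2,-0.05,4]],"delta_rot":[[0,0,0],[0,0,0],[0,0,0]],"hand":[2,2,2]}' >/dev/null; python3 st.py
```

```text
t 6.08 gauge [25.6 17.2 52.5] yaw tool y 165.1 tilt [-0. -0.] F [ 0.2  0.9 -2.3] T [-0.   -0.03 -0.02] w 29.2 j [ 0.26  0.44 -0.44 -0.   -0.7  -0.52]
t 7.08 gauge [145.7  17.2  54.1] yaw tool y 165.2 tilt [ 0.002 -0.001] F [-6.2  0.3 15. ] T [-0.01  1.96  0.05] w 29.1 j [ 0.17  0.59 -0.13  0.   -0.85 -0.43]
t 7.45 gauge [143.7  16.4  89.7] yaw tool y 165.1 tilt [-0.008 -0.   ] F [ 1.   0.5 -1.9] T [ 0.01 -0.08  0.07] w 28.9 j [ 0.17  0.55 -0.1  -0.   -0.93 -0.43]
```

```bash
python3 -m creep '{"translation":[[-4,4,0],[-8,8,0],[-9.66,9.6,0],[-9.66,9.6,0],[-9.66,9.6,0]],"delta_rot":[[0,0,0],[0,0,0],[0,0,0],[0,0,0],[0,0,0]],"hand":[2,2,2,2,2]}' >/dev/null; python3 st.py
python3 - <<'E'
from h import *
c,im,d=grab('scene'); np.save('scene_P.npy',cloud(c,d)); cv2.imwrite('pics/s3.png',cv2.resize(im[150:310,150:364,::-1],(800,600)))
E
```

```text
t 8.07 gauge [28.7 85.4 92.9] yaw tool y 165.1 tilt [0.001 0.   ] F [-0.4  0.9 -2.2] T [-0.02 -0.04  0.02] w 29.0 j [ 0.37  0.41 -0.34  0.   -0.82 -0.63]
```

View pics/s3.png

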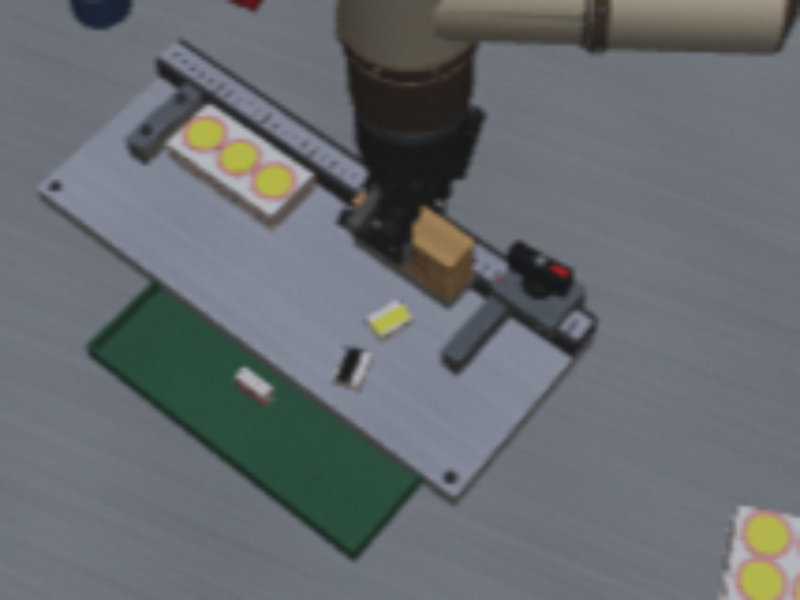

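Pink is in the tray at (253,385). Yellow (390,318) and black (352,367) lie ahead of the block. Now the second sweep.

```bash
python3 -m creep '{"translation":[[-0.3,0.08,0],[-0.3,0.08,-2.2],[-0.3,0.08,-3.9],[-0.3,0.08,-3.9],[-0.3,0.08,-3.9]],"delta_rot":[[0,0,0],[0,0,0],[0,0,0],[0,0,0],[0,0,0]],"hand":[2,2,2,2,2]}' >/dev/null; python3 st.py
python3 -m creep '{"translation":[[1.35,-0.36,0],[2.9,-0.77,0],[4.45,-1.18,0],[6,-1.59,0],[7.3,-1.94,0],[8.5,-2.25,0],[9.6,-2.55,0],[10.6,-2.81,0]],"delta_rot":[[0,0,0],[0,0,0],[0,0,0],[0,0,0],[0,0,0],[0,0,0],[0,0,0],[0,0,0]],"hand":[2,2,2,2,2,2,2,2]}' >/dev/null; python3 st.py
python3 -m creep '{"translation":[[0.5,-0.13,0],[1,-0.26,0],[1,-0.26,0],[1,-0.26,3],[1,-0.26,6],[-3.8,1.01,6],[-9,2.4,6]],"delta_rot":[[0,0,0],[0,0,0],[0,0,0],[0,0,0],[0,0,0],[0,0,0],[0,0,0]],"hand":[2,2,2,2,2,2,2]}' >/dev/null; python3 st.py
python3 - <<'E'
from h import *
c,im,d=grab('scene'); P=cloud(c,d); np.save('scene_P.npy',P); cv2.imwrite('pics/s4.png',cv2.resize(im[150:310,150:364,::-1],(800,600)))
O=np.array([504.7,-32.3]); X=(P[...,:2]-O)@GX; Y=(P[...,:2]-O)@GY; Z=P[...,2]
m=(X>142)&(X<212)&(Y>-75)&(Y<177)&(Z>7)
n,l,stt,ce=cv2.connectedComponentsWithStats(m.astype(np.uint8))
for i in range(1,n):
    if stt[i,4]>6: q=l==i; print(stt[i,4],ce[i].round(),'x',X[q].min().round(),X[q].max().round(),'y',Y[q].min().round(),Y[q].max().round(),'z',Z[q].min().round(),Z[q].max().round(1))
E
```

```text
t 8.75 gauge [25.  85.1 54. ] yaw tool y 165.1 tilt [0. 0.] F [ 0.1  0.8 -1.5] T [ 0.03 -0.03  0.05] w 29.3 j [ 0.37  0.46 -0.39  0.   -0.72 -0.63]
t 9.75 gauge [134.9  85.2  53.6] yaw tool y 165.1 tilt [-0.  0.] F [-0.5  0.6 -2.4] T [0.04 0.11 0.01] w 29.6 j [ 0.27  0.6  -0.11 -0.   -0.86 -0.53]
t 10.62 gauge [ 40.9  85.6 114.1] yaw tool y 165.1 tilt [0.003 0.001] F [-0.5  1.  -1. ] T [ 0.08  0.11 -0.03] w 29.2 j [ 0.36  0.4  -0.29  0.   -0.87 -0.62]
11 [186. 231.] x 155.0 182.0 y -75.0 -73.0 z 10.0 20.9
54 [218. 252.] x 155.0 167.0 y 29.0 57.0 z 7.0 26.9
154 [227. 268.] x 150.0 212.0 y 74.0 104.0 z 7.0 18.0
```

View pics/s4.png

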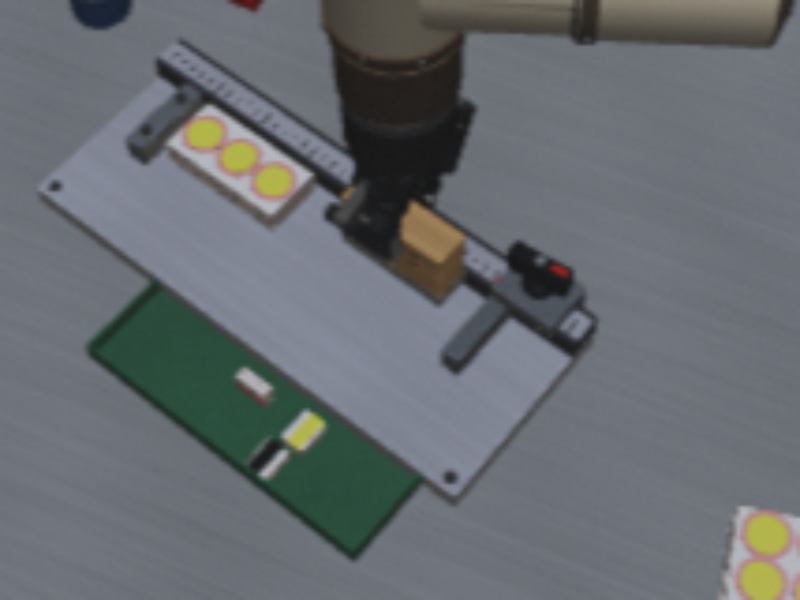

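All three offcuts are in the tray. Pink (253,385) stands on its edge within limits; yellow is at (305,430) and black at (268,460). I'll put the block down on the robot side of the rail.

```bash
python3 -m creep '{"translation":[[-5.5,1.46,0],[-11,2.92,0],[-16,4.25,0],[-16,4.25,0],[-16,4.25,-4],[-16,4.25,-6.5],[-16,4.25,-6.5],[-16,4.25,-6.5]],"delta_rot":[[0,0,0],[0,0,0],[0,0,0],[0,0,0],[0,0,0],[0,0,0],[0,0,0],[0,0,0]],"hand":[2,2,2,2,2,2,2,2]}' >/dev/null; python3 st.py
```

```text
t 11.68 gauge [-123.1   86.4   49.6] yaw tool y 165.2 tilt [0.002 0.001] F [-0.1  0.2 -1.3] T [-0.01  0.    0.04] w 29.2 j [ 0.59  0.28 -0.72  0.   -0.56 -0.85]
```

```bash
python3 -m creep '{"translation":[[0,0,-0.8],[0,0,-1.5],[0,0,-1.7],[0,0,-1.75]],"delta_rot":[[0,0,0],[0,0,0],[0,0,0],[0,0,0]],"hand":[2,2,2,2]}' >/dev/null; python3 st.py
```

```text
t 12.18 gauge [-124.5   85.2   31.1] yaw tool y 165.2 tilt [-0.001 -0.001] F [-1.5 -0.8  1.7] T [-0.22  0.28 -0.01] w 29.2 j [ 0.6   0.32 -0.74  0.   -0.51 -0.85]
```

```bash
python3 -m creep '{"translation":[[0,0,0],[0,0,0],[0,0,0],[0,0,5],[0,0,11],[6,2.4,13],[12.6,4.9,13],[12.6,4.9,13]],"delta_rot":[[0,0,0],[0,0,0],[0,0,0],[0,0,0],[0,0,0],[0,0,5],[0,0,5],[0,0,5]],"hand":[5,5,5,5,5,5,5,5]}' >/dev/null; python3 st.py
python3 - <<'E'
from h import *
n='top'
for n in('top','scene'):
    c,im,d=grab(n); np.save(n+'_P.npy',cloud(c,d))
c,im,d=grab('wrist'); cv2.imwrite('pics/w2.png',im[:,:,::-1])
P=np.load('top_P.npy');q=P[(P[...,2]>50)&(P[...,2]<65)&(P[...,0]>340)&(P[...,0]<470)&(P[...,1]>30)&(P[...,1]<140)]
print(len(q),cv2.minAreaRect(q[:,:2].astype(np.float32)) if len(q) else '')
E
```

```text
t 13.18 gauge [-12.7 167.  161.1] yaw tool y 170.1 tilt [0.002 0.001] F [-0.2 -0.  -0.7] T [0.03 0.1  0.  ] w 50.1 j [ 0.54  0.32 -0.28  0.   -0.97 -0.71]
318 ((406.0268249511719, 80.47041320800781), (90.04044342041016, 29.994564056396484), 75.14573669433594)
```

View pics/w2.png

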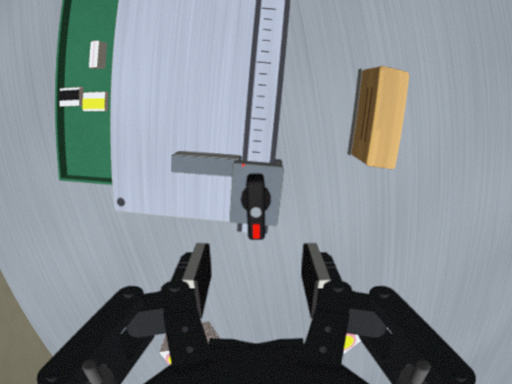

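The block is upright on the table, and the knob wing at (256,205) is lined up with the finger midline. Descending onto it.

```bash
python3 -m creep '{"translation":[[0,0,-4],[0,0,-6],[0,0,-6],[0,0,-6]],"delta_rot":[[0,0,0],[0,0,0],[0,0,0],[0,0,0]],"hand":[5,5,5,5]}' >/dev/null; python3 st.py
```

```text
t 13.82 gauge [-15.3 165.  102.3] yaw tool y 170.2 tilt [0.001 0.   ] F [ 0.  -0.2  0.4] T [ 0.03 -0.04 -0.06] w 50.0 j [ 0.54  0.39 -0.35  0.   -0.83 -0.71]
```

```bash
python3 -m creep '{"translation":[[0,0,-2],[0,0,-3.5],[0,0,-3.5],[0,0,-3.5],[0,0,-3.5],[0,0,-3.5],[0,0,-3.5],[0,0,-3.5]],"delta_rot":[[0,0,0],[0,0,0],[0,0,0],[0,0,0],[0,0,0],[0,0,0],[0,0,0],[0,0,0]],"hand":[5,5,5,0.8,0.8,0.8,0.8,0.8]}' >/dev/null; python3 st.py
```

```text
t 14.82 gauge [-14.4 165.7  69.2] yaw tool y 170.2 tilt [0.003 0.001] F [-4.4 -0.5 12.4] T [-0.08  1.16  0.18] w 13.2 j [ 0.54  0.43 -0.39  0.   -0.75 -0.71]
```

```bash
python3 -m creep '{"translation":[[0,0,0.2],[0,0,0.2],[0,0,0.2],[0,0,0.2],[0,0,0.2],[0,0,0.2],[0,0,0.2],[0,0,0.2]],"delta_rot":[[0,0,8],[0,0,17],[0,0,26],[0,0,35],[0,0,44],[0,0,50],[0,0,50],[0,0,50]],"hand":[0.8,0.8,0.8,0.8,0.8,0.8,0.8,0.8]}' >/dev/null; python3 st.py
```

```text
t 15.82 gauge [-13.9 166.2  69.2] yaw tool y -139.9 tilt [0.004 0.001] F [2.9 0.8 2.4] T [ 0.32 -0.81  0.08] w 12.8 j [ 0.54  0.43 -0.38  0.   -0.75  0.16]
```

```bash
python3 -m creep '{"translation":[[-0.51,-1.93,0],[-1.03,-3.87,0],[-1.54,-5.8,0],[-2.05,-7.73,0],[-2.56,-9.67,0],[-3.08,-11.6,0],[-3.59,-13.53,0],[-4.1,-15.47,0]],"delta_rot":[[0,0,0],[0,0,0],[0,0,0],[0,0,0],[0,0,0],[0,0,0],[0,0,0],[0,0,0]],"hand":[0.8,0.8,0.8,0.8,0.8,0.8,0.8,0.8]}' >/dev/null; python3 st.py
python3 -m creep '{"translation":[[-0.13,-0.48,0],[-0.26,-0.97,0],[-0.36,-1.35,0],[-0.41,-1.55,0],[-0.46,-1.74,0],[-0.46,-1.74,0]],"delta_rot":[[0,0,0],[0,0,0],[0,0,0],[0,0,0],[0,0,0],[0,0,0]],"hand":[0.8,0.8,0.8,0.8,0.8,0.8]}' >/dev/null; python3 st.py
```

```text
t 16.82 gauge [-13.8   4.2  69.2] yaw tool y -139.9 tilt [0.004 0.001] F [4.2 0.6 4.4] T [ 0.66 -1.24  0.07] w 12.9 j [ 0.28  0.35 -0.52  0.   -0.69  0.42]
t 17.57 gauge [-13.8 -13.   69.2] yaw tool y -139.9 tilt [0.004 0.001] F [3.6 1.  5.3] T [ 0.56 -1.11  0.01] w 13.0 j [ 0.25  0.35 -0.53  0.   -0.69  0.45]
```

```bash
for i in 1 2 3; do python3 -m creep '{"translation":[[-0.03,-0.1,0],[-0.05,-0.19,0],[-0.05,-0.19,0]],"delta_rot":[[0,0,0],[0,0,0],[0,0,0]],"hand":[0.8,0.8,0.8]}' >/dev/null; python3 st.py; done
```

```text
t 17.95 gauge [-13.8 -14.9  69.2] yaw tool y -139.9 tilt [0.004 0.001] F [4.2 2.2 5.6] T [ 0.78 -1.17  0.05] w 12.9 j [ 0.24  0.35 -0.53  0.   -0.69  0.46]
t 18.32 gauge [-13.8 -16.8  69.2] yaw tool y -139.9 tilt [0.004 0.001] F [3.9 2.4 5.7] T [ 0.82 -1.13  0.05] w 12.9 j [ 0.24  0.35 -0.53  0.   -0.69  0.46]
t 18.7 gauge [-13.8 -17.6  69.2] yaw tool y -139.9 tilt [0.005 0.002] F [3.1 8.5 5.8] T [ 2.41 -0.94  0.03] w 12.6 j [ 0.24  0.35 -0.53 -0.   -0.69  0.46]
```

Contact after 184 mm of travel, with the force rising to 8 N. Tightening.

```bash
python3 -m creep '{"translation":[[0,0,0],[0,0,0],[0,0,0],[0,0,0],[0,0,0],[0,0,0],[0,0,0],[0,0,0]],"delta_rot":[[0,0,-9],[0,0,-18],[0,0,-27],[0,0,-36],[0,0,-45],[0,0,-51],[0,0,-55],[0,0,-55]],"hand":[0.8,0.8,0.8,0.8,0.8,0.8,0.8,0.8]}' >/dev/null; python3 st.py
python3 -m creep '{"translation":[[0,0,0],[0,0,0]],"delta_rot":[[0,0,-2],[0,0,-2]],"hand":[0.8,0.8]}' >/dev/null; python3 st.py
```

```text
t 19.7 gauge [-14.4 -18.1  69.2] yaw tool y 165.1 tilt [0.003 0.002] F [1.6 6.3 8.5] T [ 2.02 -0.55 -0.14] w 12.9 j [ 0.24  0.35 -0.53 -0.   -0.69 -0.5 ]
t 19.95 gauge [-14.4 -18.1  69.2] yaw tool y 163.3 tilt [0.003 0.001] F [1.3 7.2 8. ] T [ 2.12 -0.47  0.69] w 13.1 j [ 0.24  0.35 -0.53 -0.   -0.69 -0.53]
```

```bash
python3 -m creep '{"translation":[[0,0,0],[0,0,0],[0,0,0],[0,0,5],[0,0,11],[0,0,14]],"delta_rot":[[0,0,0],[0,0,0],[0,0,0],[0,0,0],[0,0,0],[0,0,0]],"hand":[5,5,5,5,5,5]}' >/dev/null
python3 -m creep '{"translation":[[-4,6,2],[-6,12,4],[-6,18,4],[-6,24,4],[-6,30,4],[-6,30,4]],"delta_rot":[[0,0,0],[0,0,0],[0,0,0],[0,0,0],[0,0,0],[0,0,0]],"hand":[5,5,5,5,5,5]}' >/dev/null; python3 st.py
python3 - <<'E'
from h import *
O=np.array([504.7,-32.3])
for n in('top','scene'):
    c,im,d=grab(n); P=cloud(c,d); cv2.imwrite(f'pics/{n}9.png',cv2.resize(im[140:310,110:364,::-1],(800,535)))
    X=(P[...,:2]-O)@GX; Y=(P[...,:2]-O)@GY; Z=P[...,2]
    def s(k,m):
        if m.sum(): r=cv2.minAreaRect(np.c_[X[m],Y[m]].astype(np.float32)); print(n,k,m.sum(),'x',np.percentile(X[m],[1,99]).round(1),'y',np.percentile(Y[m],[1,99]).round(1),'z',np.median(Z[m]).round(1),'ang',round(r[2],1),np.round(r[1],1))
    s('tongue',(Z>42.5)&(Z<46)&(X>54)&(X<69)&(Y>-60)&(Y<0))
    s('strips',(Z>42.5)&(Z<46)&(X>5)&(X<52)&(Y>-158)&(Y<-47))
    s('end',(Z>42.5)&(Z<46)&(X>54)&(X<74)&(Y<-145)&(Y>-190))
    s('wing',(Z>90)&(Z<98)&(X>-60)&(X<40)&(abs(Y+17)<40))
    s('block',(Z>55)&(Z<63)&(X<-70)&(X>-180)&(Y>20)&(Y<150))
    s('tray',(Z>8)&(X>143)&(X<210)&(Y>-70)&(Y<170))
E
```

```text
t 21.45 gauge [-151.3  258.   247. ] yaw tool y 163.4 tilt [-0.002 -0.002] F [ 0.9 -0.6 -0.4] T [-0.08  0.03  0.02] w 50.0 j [ 0.87  0.15 -0.27 -0.   -1.15 -1.16]
top tongue 16 x [54.1 65.1] y [-52.3 -30.3] z 43.9 ang 85.0 [22.7  9.9]
top strips 374 x [ 5.8 51.3] y [-156.5  -48.9] z 44.2 ang 0.2 [ 46.4 110.7]
top end 20 x [54.2 71.7] y [-172.1 -145.7] z 44.1 ang 16.2 [15.4 30.1]
top wing 80 x [-21.7  -8.5] y [-40.7   6.3] z 93.7 ang 89.7 [48.  13.8]
top block 305 x [-138.9 -109.6] y [ 39.7 127.4] z 59.6 ang 0.0 [29.9 89.9]
top tray 161 x [150.5 208.9] y [ 16.8 150.4] z 13.2 ang 81.0 [172.2  62.4]
scene tongue 18 x [54.6 66.4] y [-58.4 -27.3] z 43.4 ang 73.1 [32.9  9.6]
scene strips 252 x [ 6.3 51.2] y [-156.6  -49.3] z 44.1 ang 0.2 [ 46.4 109.7]
scene end 13 x [54.3 72.1] y [-168.3 -151.8] z 44.8 ang 45.8 [16.7 14.6]
scene wing 63 x [-23.  -8.] y [-37.6  10.2] z 93.1 ang 1.4 [14.9 49.8]
scene block 242 x [-138.8 -108.8] y [ 43.6 131.5] z 58.9 ang 0.3 [32.2 89.7]
scene tray 207 x [144.7 209. ] y [-45.5 156.1] z 13.0 ang 87.4 [234.   65.2]
```

View pics/scene9.png

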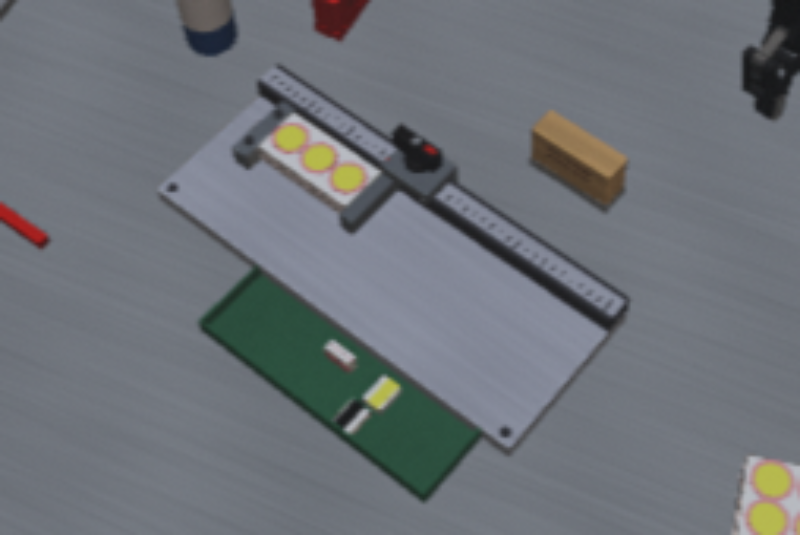

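The final view shows the stack (320,160) snug between the end stop and the stop, with the wing at about 0°. All three offcuts are in the tray and the block stands clear at (578,160). Handing in.

```bash
python3 -c "from bench import job_done; print(job_done())"
```

```text
the job is handed in; nothing more can be done
None
```

I set the gauge to the stack and tightened the knob to its end, swept all three offcuts into the tray with the block, and left the block standing clear of the gauge. The job is handed in at about 21 s of the 72 s allowed; no verdict came back.

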